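File down the burr on a sawn sign post

ROBOT

A 6-joint arm with a two-finger parallel gripper is mounted at the origin on the work surface. World frame = base frame: x ahead of the robot, y to its left, z up, the work surface at z = 0. Lengths are in mm, angles in rad, forces in N, time in s.
With the tool pointing down it reaches from about 275 to 750 mm from the base axis. Payload 10.2 kg.
Tool frame: the origin (TCP) lies at the very end of the fingers, on their centre line; the grasp point (between the pads) lies 19 mm behind it; z points along the fingers, y is the direction in which the jaws open and shut (so a half turn about z gives the same grasp; the last joint's range is limited). The gripper opens to 85 mm and grips with 20 to 120 N. Pads are 22 mm wide; open, the fingers measure 114 mm over their backs; the gripper's body (76 mm by 85 mm) begins 54 mm behind the grasp point. The pads swing forward as they close: fully open they stand 13 mm farther back than shut.
Start: joints at [-0.223, 0.313, 1.498, -0, 1.331, -0.223], TCP at [525.006, -0.013, 231.294] pointing down, gripper open.
Joint ranges: [-2.94, 2.94], [-0.97, 2.17], [0.19, 2.56], [-1.23, 4.37], [0.02, 3.11], [-2.88, 2.88]. Speed limits (rad/s): [2.39, 2.39, 3.01, 3.14, 3.14, 3.14].

INTERFACE

Orientations are given as a unit quaternion [w, x, y, z].
In Python, from rig import readout, cams, finish_job gives the robot as it stands. The module is installed in compiled form; this text tells all that it offers.
- The arm moves only by the tool carry_out, never from a script. Its argument "steps" is one flat list of numbers, 7 for each row, row after row: the shift along the tool's x, y, z in cm, then the turn, a rotation vector about the tool's x, y, z in units of 5 degrees (1.0 is 5 degrees), then the opening, from -1 (shut) to 1 (fully open), so that 0 is half open. In form: [x, y, z, ax, ay, az, hand, x, y, z, ax, ay, az, hand, ...]. A call has 1 to 20 rows; each row shifts and turns the commanded pose from where the row before left it, along the tool's axes as they then stand; what a row does not reach is not made up. A row lasts 1/12 s, in which the tool goes at most 41.7 mm and 7.16 degrees, less where a joint would pass 70% of its speed; a pose out of reach is approached as far as the arm can. A call with a gripper value outside its range is refused whole. The fingers move at their own pace and stop on an object; "grip_force" is the grip in N (left out, the last holds). Time passes only in rows, so rows that do not move let the fingers close. It gives the time, the measured TCP pose, the force and the opening at its end, in the units of the state.
- readout.sense(): the state, without advancing time (a new reading comes with each control period).
- cams.capture(name): name is "scene" or "side" or "wrist"; returns the picture (480x640x3 uint8, red, green, blue); there is no depth.
- cams.calibration(name): a dict with "fx", "fy", "cx", "cy" (pixels), "R" (3x3) and "t" (3): a world point X has camera coordinates R X + t; the wrist camera has in their place "T_tool_cam" (4x4, takes a point from camera to tool coordinates, whose origin is the TCP and whose axes are the flange's). Camera axes: x right, y down, z forward; pixel columns grow to the right and rows downward; lengths in mm; the calibration is good to about 2 mm. A picture is of the moment at which its call begins: read the wrist's pose just before it. calibration takes no time and is no camera call.
- finish_job(): hands the job in, once; it reports no verdict.
The state is a dict: "time_s": time; "joints": joint angles; "dq": joint speeds; "tau": joint torques, N m; "eef_pos": TCP position; "ee_rot": TCP orientation; "force": force on the tool from outside, world axes, zero at the start; "wrist_torque": the same for the moment, N m; "grip_width": opening from 0.0 (shut) to 1.0 (fully open).
Only numpy, scipy, OpenCV 4.12 (cv2) and the standard library are available. Lean on these libraries where they do the work, as an engineer would, in place of code of your own. Each camera call takes 0.05 s, during which the arm holds its last target.

TASK

Take the orange-gripped file from its tray and file the brass-coloured burr on the sawn end of the green post in the vise: at least three full strokes, each pushed forward (away from the vise's crank) under a steady, moderate pressure and the file lifted clear on every return, and carry on until the burr lies fully forward, its front against the far edge of the post's end. Never lean on it hard, drag the file back over it or touch the vise with anything but the file. Then lay the file flat and lengthwise in its tray again and let go, leaving the other things on the counter alone.

Things in the scene. Friction and masses are not known exactly. Their poses are not given: they have to be found in the camera images.
- vise: Blue machine vise fixed on the counter, base 190 x 110 mm, jaw tops 60 mm up; origin on the counter under the middle of the post. Its +x is the forward stroke direction, away from the steel screw and crank bar (crank 128 mm out on the -x side, 36 mm up); y across, z up. It carries post and burr. Only the file may touch any of them.
- post_foot (a point): Middle of the green post at jaw-top height (vise x = y = 0, z = 60 mm). Post 44 mm along vise x, 34 mm along y. Its top end is 85 to 97 mm above the counter, differs every time and is not measured: find it by feel. It stands on rubber: sinks about 1 mm per 6 N pressed (6 mm at most). Press with 6 to 15 N: under 4 N the file only skates, over 25 N spoils it.
- stroke_start (a point): Comfortable place for the file's middle at the start of a stroke: 35 mm behind the post's middle (vise x = -35 mm), given at jaw-top height, z = 60 mm. A full stroke is pressed all the way, from the file's middle at least 20 mm behind the post's middle to at least 20 mm past it, within 20 mm sideways, file level and lengthwise along vise x.
- stroke_end (a point): Comfortable place for the file's middle at the end of a forward stroke: vise x = +35 mm, given at jaw-top height, z = 60 mm. From here lift the file clear before coming back.
- burr (a joint): Burr: brass lip on the post's end, 14 (vise x) x 33 mm, 3 mm proud at 0, 1.5 mm when fully forward. Value: m forward; starts 0 to 0.005, stop 0.024, done from 0.021. Its middle is at vise x = value - 0.009. Extra strokes do no harm. Creeps under the sliding file, 2 to 5 mm/s at 10 N; pressing alone does not move it, dragging back under load pulls it back (a fault).
- file_grip (a point): The file's grasp point: middle of the file, 30 mm above its flat underside; x along the blade, y across, z up. Steel blade 180 x 26 x 6 mm, orange grip block 66 (x) x 24 (y) mm on its middle from 6 to 50 mm above the underside. 0.18 to 0.33 kg. Both ends are alike. Pinch the block across y from above.
- file: The same file; origin at the middle of its underside.
- tray: Black low tray fixed on the counter in which the file lies and must end: 220 (x) x 52 (y) mm outside, walls 4 mm thick and 10 mm high, floor 4 mm thick; origin on the counter under its middle, file lengthwise along x. The file fits in with 16 mm to spare at each end and 9 mm at each side.
- squeegee: Yellow squeegee lying flat, 75 x 60 x 8 mm, origin under its centre. Bystander, leave alone.
- tape: Red roll of tape lying flat, 80 mm across, 24 mm high, origin under its centre. Bystander, leave alone.
- bottle_a: Small amber bottle, 36 mm across, 95 mm high, origin under its centre. Bystander, leave alone.
- bottle_b: Small amber bottle like the other, origin under its centre. Bystander, leave alone.
- driver: Blue-handled screwdriver lying down, 200 mm long, 26 mm high, origin under its middle. Bystander, leave alone.
- mug: White mug, 76 mm across, 90 mm high, origin under its centre. Bystander, leave alone.
- sandblock: Cork sanding block, 110 x 55 x 30 mm, origin under its centre. Bystander, leave alone.
Things that resemble listed ones, but are neither listed nor needed, are in the scene too. Of the things that look like the tray, take the one that is farthest from the robot's base at the start.

How it is judged (in metres and radians):
On the way, in this order (a step that is already met when the one before it is completed fails the run):
1. the file is lifted out of its tray in the gripper (height (world z) of file_grip above 0.07 m and contact force between file and the fingers above 1 N), for 0.1 s.
2. first stroke begins: file pressed on the burr (over 2.5 N) with its middle at least 20 mm behind (crank side of) the middle of the vise (x of file_grip in the frame of vise below -0.02 m and contact force between file and vise above 2.5 N and y of file_grip in the frame of vise between -0.02 and 0.02 m), for 0.03 s.
3. first stroke ends: file still pressed on (over 2.5 N), its middle at least 20 mm past the middle of the vise (x of file_grip in the frame of vise above 0.02 m and contact force between file and vise above 2.5 N and y of file_grip in the frame of vise between -0.02 and 0.02 m), for 0.03 s.
4. after the first stroke the file comes back over the middle of the vise without touching (x of file_grip in the frame of vise between -0.02 and 0.015 m and contact force between file and vise below 0.2 N), for 0.03 s.
5. second stroke begins: file pressed on the burr (over 2.5 N) with its middle at least 20 mm behind (crank side of) the middle of the vise (all of step 2), for 0.03 s.
6. second stroke ends: file still pressed on (over 2.5 N), its middle at least 20 mm past the middle of the vise (all of step 3), for 0.03 s.
7. after the second stroke the file comes back over the middle of the vise without touching (all of step 4), for 0.03 s.
8. third stroke begins: file pressed on the burr (over 2.5 N) with its middle at least 20 mm behind (crank side of) the middle of the vise (all of step 5), for 0.03 s.
9. third stroke ends: file still pressed on (over 2.5 N), its middle at least 20 mm past the middle of the vise (all of step 6), for 0.03 s.
At the end, for the whole second after the job is handed in: The burr is fully forward (joint at 0.021 m or more: front within 3 mm of the far edge); the file lies on its tray's floor (middle within 20 mm lengthwise and 13 mm sideways of the tray's, height within 4 mm, level within 0.08 rad, lengthwise within 0.15 rad), released and at rest (value of joint burr above 0.021 m and x of file_grip in the frame of tray between -0.02 and 0.02 m and y of file_grip in the frame of tray between -0.013 and 0.013 m and z of file_grip in the frame of tray between 0.03 and 0.038 m and angle between file_grip's own z axis and vertical below 0.08 rad and angle between the x axis of file_grip and the x axis of tray, either way round below 0.15 rad and linear speed of file below 0.01 m/s and contact force between file and the fingers below 0.1 N); the robot touches nothing.
It fails at once if the file is pressed on the work with more than 25 N (contact force between file and vise above 25 N).
It fails at once if the file, passing over the middle of the post, drags the burr backwards (velocity of joint burr below -0.002 m/s and value of joint burr below 0.0235 m and contact force between file and vise above 3 N and x of file_grip in the frame of vise between -0.015 and 0.015 m).
It fails at once if the gripper or arm touches the vise, post or burr (contact force between any of the fingers, the arm and vise above 1 N).
It fails at once if a bystander is shifted by more than 20 mm (distance of any of squeegee, tape, bottle_a, bottle_b, driver, mug, sandblock from where it was at the start of the episode above 0.02 m).
It also fails if it takes over 72 s, if anything falls off the work surface, if the arm or the gripper's body presses on something with over 40 N, if the wrist force passes 120 N, or if a joint passes its speed limit or range.

## Working session

There is one attempt and no reset: what is moved stays moved. The work goes in short steps, Python scripts to look and compute and a tool call to move; the robot and the scene stay as the last step left them, time stands still between calls to the robot, and variables do not carry over. Pictures are saved under pics/ and viewed, and the job is handed in when it is done.

Besides the shell and the picture viewer there is one more tool, called as name(argument=value, ...) on one line, values as JSON. carry_out: Moves the arm, as the interface text tells. Its arguments: {"type":"object","properties":{"steps":{"type":"array","items":{"type":"number"}},"grip_force":{"type":"number"}},"required":["steps"]}

```bash
mkdir -p pics
python3 - <<'E'
from rig import readout,cams
import cv2,json
s=readout.sense();print(s)
for n in("scene","side","wrist"):
    im=cams.capture(n);cv2.imwrite(f"pics/{n}0.png",im[:,:,::-1]);print(n,cams.calibration(n))
E
```

```text
{'time_s': 0.0, 'joints': array([-2.23425230e-01,  3.13477047e-01,  1.49842198e+00, -1.29617878e-05,
        1.33098524e+00, -2.23411767e-01]), 'dq': array([ 0.0016647 ,  0.00050782,  0.00132649, -0.00112531,  0.00114524,
       -0.0008297 ]), 'tau': array([-5.78409599e-04, -4.12261176e+01, -2.59742296e+01, -3.58453699e-04,
        4.11797926e-03, -1.23038126e-05]), 'eef_pos': array([5.24752481e+02, 2.75330189e-02, 2.30726916e+02]), 'ee_rot': array([-5.43127807e-04,  7.07110302e-01,  7.07102965e-01, -3.49451883e-04]), 'force': array([ 0.23374215,  0.14634495, -0.20921278]), 'wrist_torque': array([-0.06943761,  0.02147746,  0.00766434]), 'grip_width': 1.0022310671143357}
scene {'fx': 495.5163596217186, 'fy': 495.5163596217186, 'cx': 322.0156692190772, 'cy': 238.700240217785, 'R': array([[ 0.28871105,  0.95726899, -0.01679307],
       [ 0.72461717, -0.22994034, -0.64965945],
       [-0.62576025,  0.17539532, -0.76003986]]), 't': array([-159.94750537, -330.90855993, 1715.52926225])}
side {'fx': 519.2069216954512, 'fy': 519.2069216954512, 'cx': 321.3637769979484, 'cy': 240.34726451973606, 'R': array([[ 9.26590906e-01, -3.76070297e-01, -6.52214262e-04],
       [-2.70474348e-01, -6.65208519e-01, -6.95946301e-01],
       [ 2.61290874e-01,  6.45033920e-01, -7.18093532e-01]]), 't': array([-474.68706943,  185.48523323, 1056.28988806])}
wrist {'fx': 401.93097568575365, 'fy': 401.93097568575365, 'cx': 326.6354547936669, 'cy': 237.8654756739334, 'T_tool_cam': array([[-4.86167574e-04, -9.64237877e-01, -2.65037886e-01,
         6.63754554e+01],
       [ 9.99999855e-01, -4.06949133e-04, -3.53805023e-04,
         5.95025813e-01],
       [ 2.33295267e-04, -2.65038019e-01,  9.64237934e-01,
        -1.42871432e+02],
       [ 0.00000000e+00,  0.00000000e+00,  0.00000000e+00,
         1.00000000e+00]])}
```

View pics/scene0.png

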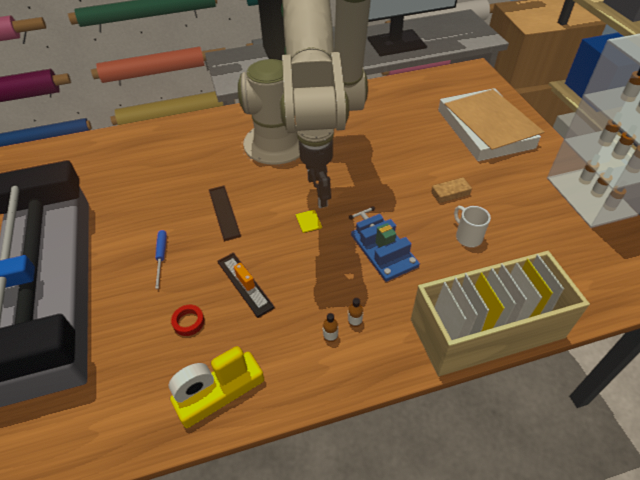

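View pics/side0.png

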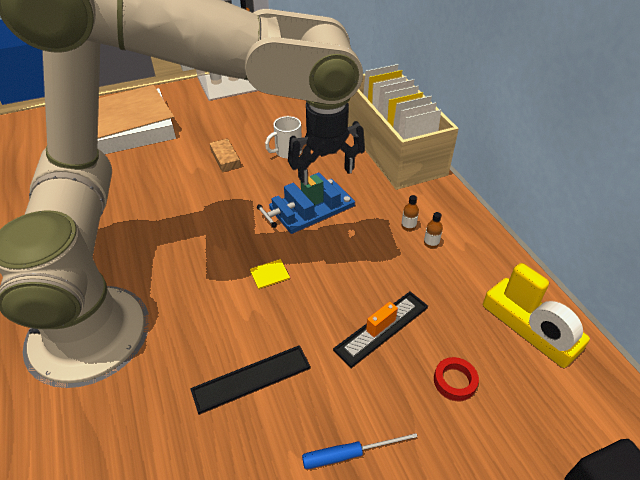

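View pics/wrist0.png

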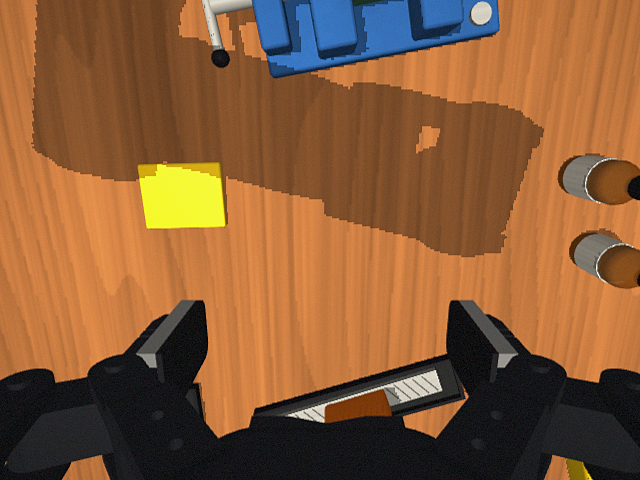

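The scene picture shows two tray candidates: the one holding the file at scene (245,285) / side (380,328), and an empty one at scene (225,212) / side (250,380). The first is farther from the base and holds the file. The vise is at scene (385,245), with its crank at (362,213). I'll enlarge both.

```bash
cat > h.py <<'E'
import numpy as np,cv2
from rig import cams,readout
from scipy.spatial.transform import Rotation as Ro
def cam(n,pose=None):
    c=cams.calibration(n)
    K=np.array([[c['fx'],0,c['cx']],[0,c['fy'],c['cy']],[0,0,1.]])
    if n=='wrist':
        p,q=pose; T=np.eye(4);T[:3,:3]=Ro.from_quat([q[1],q[2],q[3],q[0]]).as_matrix();T[:3,3]=p
        T=T@c['T_tool_cam']; R=T[:3,:3].T;return K,R,-R@T[:3,3]
    return K,np.array(c['R']),np.array(c['t'])
def ray(C,uv,z):
    K,R,t=C;uv=np.atleast_2d(np.asarray(uv,float))
    d=(R.T@np.linalg.inv(K)@np.c_[uv,np.ones(len(uv))].T).T
    o=-R.T@t; return o+d*((z-o[2])/d[:,2])[:,None]
def tri(Cs,uvs):
    P=[C[0]@np.c_[C[1],C[2]] for C in Cs]
    X=cv2.triangulatePoints(P[0],P[1],np.array(uvs[0],float).reshape(2,1),np.array(uvs[1],float).reshape(2,1))
    return (X[:3]/X[3]).ravel()
def proj(C,X):
    x=C[0]@(C[1]@np.asarray(X,float).T+C[2][:,None]);return (x[:2]/x[2]).T
def comp(m,near):
    n,l,s,c=cv2.connectedComponentsWithStats(m.astype(np.uint8))
    k=1+np.argmin(np.hypot(*(c[1:]-near).T)+1e3*(s[1:,4]<60));return l==k
E
python3 - <<'E'
import cv2
def crop(f,x,y,w,h,k,o):
    im=cv2.imread(f)[y:y+h,x:x+w];cv2.imwrite(o,cv2.resize(im,None,fx=k,fy=k,interpolation=cv2.INTER_CUBIC))
crop('pics/scene0.png',200,240,100,85,7,'pics/c1.png')
crop('pics/scene0.png',340,195,90,90,6,'pics/c2.png')
crop('pics/side0.png',250,165,110,70,7,'pics/c3.png')
crop('pics/side0.png',325,285,110,85,7,'pics/c4.png')
E
```

```text
(no output)
```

View pics/c1.png

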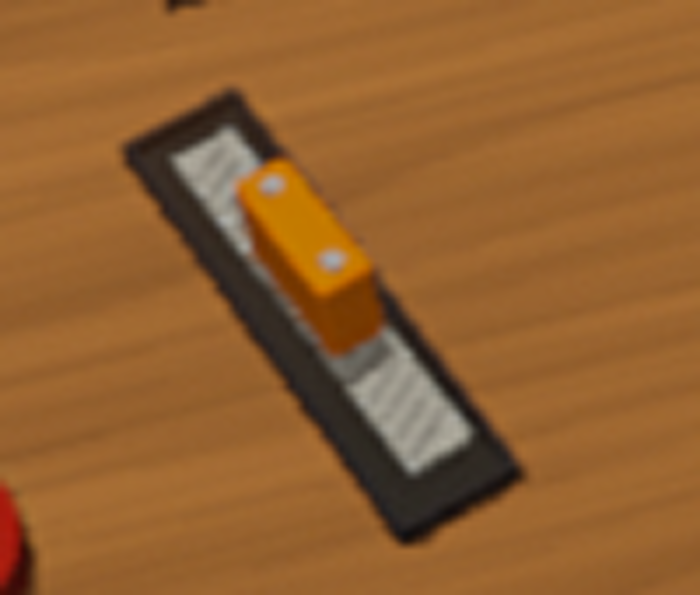

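View pics/c2.png

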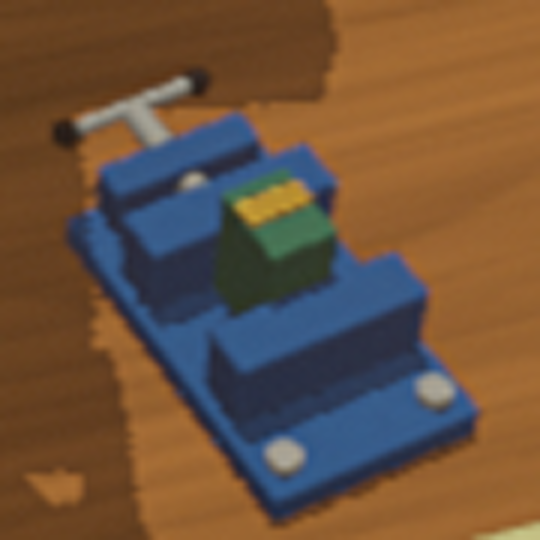

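View pics/c3.png

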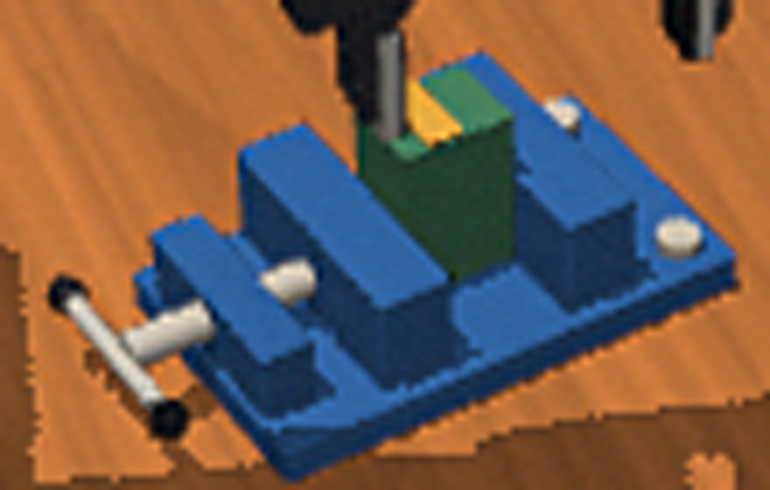

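View pics/c4.png

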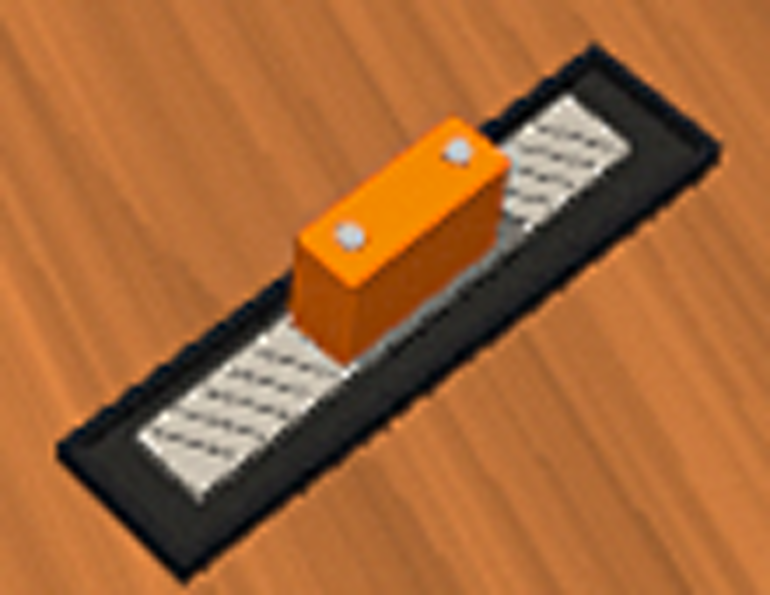

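Run:
```python
from h import *
S=cam('scene');D=cam('side')
f=lambda p,o,k:np.array(p)/k+np.array(o)-0.5+0.5/k
print('file top')
X=[]
for a,b in zip([(237,187),(287,160),(375,265),(323,295)],[(355,290),(298,240),(455,118),(510,160)]):
    X.append(tri([S,D],[f(a,(200,240),7),f(b,(325,285),7)]));print(X[-1].round(1))
X=np.array(X);print(X.mean(0));v=X[2:].mean(0)-X[:2].mean(0);print(v,np.degrees(np.arctan2(v[1],v[0])))
print('blade corners z=10 scene/side')
print('vise')
V=[]
for a,b in zip([(68,222),(275,498),(475,408)],[(290,445),(735,258),(575,97)]):
    V.append(tri([S,D],[f(a,(340,195),6),f(b,(250,165),7)]));print(V[-1].round(1))
for a,b in [(0,1),(1,2)]:
    d=V[b]-V[a];print(np.linalg.norm(d),np.degrees(np.arctan2(d[1],d[0])))
print('base mid',(V[0]+V[2])/2)
# tray
for n,C,c in(('scene',S,(245,285)),('side',D,(380,340))):
    im=cv2.imread(f'pics/{n}0.png').astype(int)
    x0,y0,x1,y1=(200,240,300,325) if n=='scene' else (325,285,435,370)
    m=np.zeros(im.shape[:2],np.uint8);m[y0:y1,x0:x1]=(im.max(2)[y0:y1,x0:x1]<80)
    m=comp(m,c)
    pts=np.argwhere(m)[:,::-1]
    W=ray(C,pts,10)[:,:2].astype(np.float32);r=cv2.minAreaRect(W);print(n,r)
    print(cv2.boxPoints(r).round(1).tolist())
```

```text
file top
[ 528.2 -236.2   49.9]
[ 520.9 -215.5   49.9]
[ 580.6 -194.1   51.1]
[ 588.2 -214.5   51.7]
[ 554.48832408 -215.06828853   50.64892875]
[59.83865533 21.5743057   1.54566081] 19.826326784337272
blade corners z=10 scene/side
vise
[478.7 109.7  17.3]
[660.  143.4  15.4]
[641.4 247.4  17. ]
184.4437350099283 10.503459222576792
105.72489809428494 100.15065858746439
base mid [560.04491167 178.58002406  17.18038803]
scene ((560.7906494140625, -217.36964416503906), (223.8541259765625, 52.20002365112305), 18.08567237854004)
[[446.29998779296875, -227.3000030517578], [462.5, -276.8999938964844], [675.2999877929688, -207.39999389648438], [659.0999755859375, -157.8000030517578]]
side ((555.1304931640625, -221.14151000976562), (222.3465118408203, 54.65021896362305), 18.293615341186523)
[[441.0, -230.10000610351562], [458.20001220703125, -282.0], [669.2999877929688, -212.1999969482422], [652.0999755859375, -160.3000030517578]]
```

carry_out(steps=[0,0,0,0,0,1.3,1,0,0,0,0,0,1.3,1,0,0,0,0,0,1.3,1,0,0,0,0,0,1.3,1,0,0,0,0,0,1.3,1,0,0,0,0,0,1.3,1,0,0,0,0,0,1.3,1,0,0,0,0,0,1.3,1,0,0,0,0,0,1.3,1,0,0,0,0,0,1.3,1,0,0,0,0,0,1.3,1,-1.4,3,0,0,0,0,1,-1.4,3,0,0,0,0,1,-1.4,3,0,0,0,0,1,-1.4,3,0,0,0,0,1,-1.4,3,0,0,0,0,1,-1.4,3,0,0,0,0,1,-1.4,3,0,0,0,0,1,0,0,0,0,0,0,1])

```text
time_s: 1.73
eef_pos: [497.6, -235.1, 230.6]
ee_rot: [0.0, 0.987, 0.158, -0.001]
force: [-0.5, -1.1, 0.3]
grip_width: 1.0
```

```bash
cat > look.py <<'E'
import sys,pickle
from h import *
s=readout.sense();im=cams.capture('wrist');cv2.imwrite(f'pics/{sys.argv[1]}.png',im[:,:,::-1])
pickle.dump((s['eef_pos'],s['ee_rot']),open(f'pics/{sys.argv[1]}.pkl','wb'))
print(s['time_s'],s['eef_pos'],s['ee_rot'],s['force'],s['grip_width'],s['joints'].round(2))
E
python3 look.py w1
```

```text
1.7333 [ 497.63554038 -235.09391022  230.64823697] [ 4.14444775e-04  9.87364726e-01  1.58462836e-01 -5.05258512e-04] [-0.5065363  -1.10886196  0.30172553] 1.000217536707108 [-0.65  0.37  1.42 -0.    1.35  0.6 ]
```

View pics/w1.png

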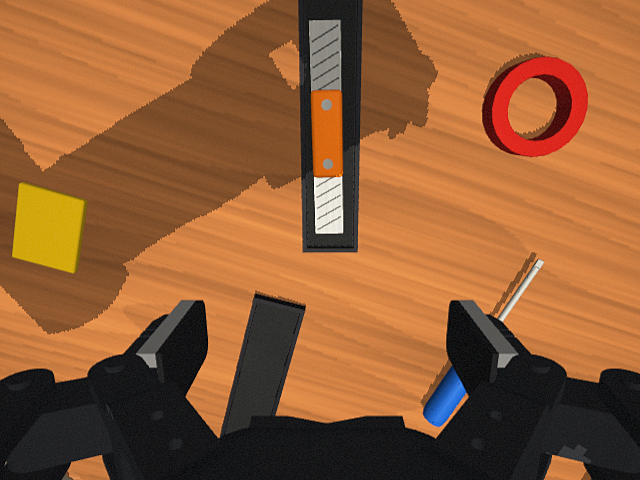

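Clear wrist view: the file lies in its tray with the grip block at (327,134) and the tray's near edge at row 250. The empty look-alike tray is at (265,360). Next I'll measure the file and tray from it.

Run:
```python
from h import *
import pickle
C=cam('wrist',pickle.load(open('pics/w1.pkl','rb')))
im=cv2.imread('pics/w1.png');hsv=cv2.cvtColor(im,cv2.COLOR_BGR2HSV)
m=np.zeros(im.shape[:2],bool);m[80:190,300:355]=((hsv[...,0]<14)&(hsv[...,1]>200)&(hsv[...,2]>150))[80:190,300:355]
k=cv2.morphologyEx(m.astype(np.uint8),cv2.MORPH_CLOSE,np.ones((11,11)))
p=np.argwhere(k)[:,::-1];print('bbox',p.min(0),p.max(0))
def rect(p,z):
    r=cv2.minAreaRect(ray(C,p,z)[:,:2].astype(np.float32));b=cv2.boxPoints(r)
    L=[b[1]-b[0],b[2]-b[1]];l=max(L,key=np.linalg.norm);print(z,np.round(r[0],1),np.round(r[1],1),np.degrees(np.arctan2(l[1],l[0]))%180);return r
for z in(54,):rect(p,z)
# tray black mask sides per row
g=im.max(2)
for v in range(10,250,20):
    row=np.where(g[v,280:380]<65)[0]+280;
    b=np.where((hsv[v,280:380,1]<60)&(g[v,280:380]>90))[0]+280
    W=ray(C,[(row.min(),v),(row.max()+1,v)],10)[:,:2]
    print(v,row.min(),row.max(),W.round(1).tolist(),np.linalg.norm(W[1]-W[0]).round(1),'blade',ray(C,[(b.min(),v),(b.max()+1,v)],10)[:,:2].round(1).tolist() if len(b)>5 else '')
col=np.where(g[200:280,330]<65)[0]+200;print('near edge row',col.max(),ray(C,[(330,col.max()+1)],10), ray(C,[(330,col.max()+1)],0))
b=np.where((hsv[:280,328,1]<60)&(g[:280,328]>90))[0];print('blade rows',b.min(),b.max(),ray(C,[(328,b.min()),(328,b.max()+1)],10))
```

```text
bbox [311  90] [342 176]
54 [ 556.8 -216.6] [64.4 23. ] 19.55349
10 299 361 [[641.8, -165.0], [657.7, -213.5]] 51.1 blade 
30 299 361 [[627.7, -169.3], [643.9, -218.5]] 51.7 blade [[630.3, -177.1], [638.5, -202.1]]
50 299 360 [[613.3, -173.8], [629.4, -222.7]] 51.5 blade [[616.2, -182.5], [624.2, -206.9]]
70 300 360 [[598.8, -179.1], [614.8, -227.9]] 51.3 blade [[601.4, -187.1], [609.6, -211.9]]
90 300 360 [[583.7, -183.8], [599.9, -233.2]] 51.9 blade 
110 300 359 [[568.1, -188.6], [584.3, -237.8]] 51.7 blade 
130 301 359 [[552.5, -194.4], [568.6, -243.3]] 51.5 blade 
150 301 358 [[536.2, -199.4], [552.2, -248.2]] 51.3 blade 
170 302 358 [[519.7, -205.5], [535.7, -254.0]] 51.1 blade 
190 302 357 [[502.5, -210.8], [518.4, -259.2]] 50.9 blade [[505.9, -221.2], [514.1, -246.2]]
210 304 357 [[485.4, -218.1], [500.9, -265.3]] 49.7 blade [[488.6, -227.7], [496.6, -252.2]]
230 303 357 [[467.0, -222.9], [483.0, -271.6]] 51.3 blade [[470.5, -233.5], [478.9, -259.2]]
near edge row 251 [[ 454.43709709 -253.56178123   10.        ]] [[ 451.47351448 -254.63028313    0.        ]]
blade rows 20 233 [[ 642.17976818 -189.624161     10.        ]
 [ 470.60408376 -246.23243702   10.        ]]
```

Three estimates agree. The file's middle is at (556.6, -217), yaw 19.5°, blade length 180.7 mm. The tray's middle is at (558.6, -219.5), yaw 18.3°, width 51.5 mm. Moving to the grasp.

carry_out(steps=[0,0,0,0,0,-0.26,1,1.54,0.06,2.5,0,0,0,1,1.54,0.06,2.5,0,0,0,1,1.54,0.06,2.5,0,0,0,1,1.54,0.08,2.5,0,0,0,1,0,0,2.5,0,0,0,1,0,0,2.5,0,0,0,1,0,0,2,0,0,0,1,0,0,2,0,0,0,1,0,0,1.5,0,0,0,1,0,0,0.8,0,0,0,1,0,0,0,0,0,0,1])

```text
time_s: 2.78
eef_pos: [557.0, -210.4, 16.9]
ee_rot: [-0.001, 0.985, 0.173, -0.001]
force: [-0.1, -0.0, 0.2]
grip_width: 1.004
```

```bash
python3 look.py w2
```

```text
2.7833 [ 557.01570051 -210.3593374    16.85434496] [-0.00102887  0.98493745  0.1729046  -0.00108024] [-0.05514951 -0.00677285  0.21640917] 1.0042188401008103 [-0.56  0.71  1.49  0.    0.95  0.67]
```

View pics/w2.png

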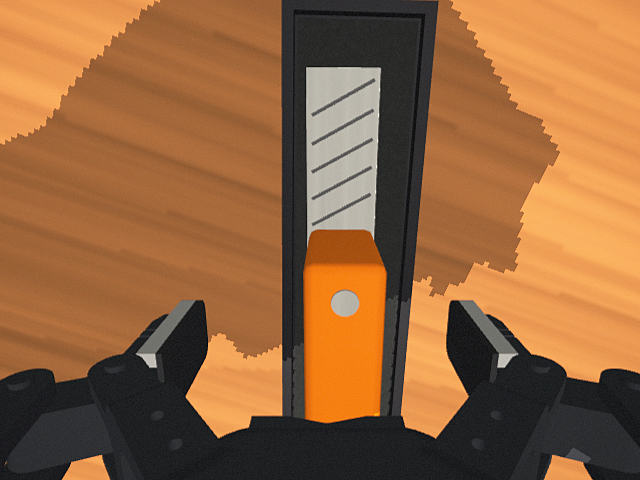

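The block sits about 19 px (5.6 mm) to the right of the finger centre, as the pose readings also predict. I'll correct, grip, and lift.

carry_out(steps=[-0.1,0.3,0,0,0,0,1,-0.1,0.3,0,0,0,0,1,0,0,0,0,0,0,1,0,0,0,0,0,0,-0.3,0,0,0,0,0,0,-0.6,0,0,0,0,0,0,-1,0,0,0,0,0,0,-1,0,0,0,0,0,0,-1,0,0,0,0,0,0,-1,0,0,0,0,0,0,-1], grip_force=80)

```text
time_s: 3.67
eef_pos: [557.8, -218.2, 18.5]
ee_rot: [0.0, 0.985, 0.172, 0.0]
force: [-1.2, 1.0, 2.5]
grip_width: 0.267
```

```bash
python3 look.py w3
```

```text
3.6667 [ 557.80648139 -218.17095214   18.5179115 ] [9.90026084e-05 9.85103564e-01 1.71962039e-01 1.27732409e-04] [-1.17965717  1.00864503  2.53208948] 0.26664870264101415 [-0.57  0.71  1.48  0.    0.96  0.66]
```

View pics/w3.png

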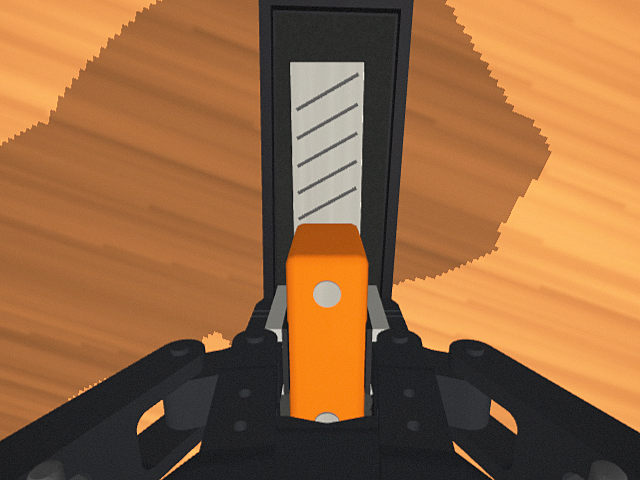

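Firmly gripped and centred. Lift, then turn to the vise's yaw and move to look at it from behind.

carry_out(steps=[0,0,-0.5,0,0,0,-1,0,0,-1.5,0,0,0,-1,0,0,-3,0,0,0,-1,0,0,-3,0,0,0,-1,0,0,-3,0,0,0,-1,0,0,-3,0,0,0,-1,0,0,-3,0,0,0.9,-1,0,0,-3,0,0,1,-1,0,0,0,0,0,0,-1,0,0,0,0,0,0,-1])

```text
time_s: 4.55
eef_pos: [557.9, -218.3, 219.3]
ee_rot: [0.001, 0.996, 0.09, 0.001]
force: [-0.0, -0.1, -3.0]
grip_width: 0.272
```

carry_out(steps=[-0.3,-1.5,0,0,0,0,-1,-0.3,-3,0,0,0,0,-1,-0.3,-3,0,0,0,0,-1,-0.3,-3,0,0,0,0,-1,-0.3,-3,0,0,0,0,-1,-0.3,-3,0,0,0,0,-1,-0.3,-3,0,0,0,0,-1,-0.3,-3,0,0,0,0,-1,-0.3,-3,0,0,0,0,-1,-0.3,-3,0,0,0,0,-1,-0.3,-3,0,0,0,0,-1,-0.3,-3,0,0,0,0,-1,-0.1,-3,0,0,0,0,-1,0,-1.5,0,0,0,0,-1,0,0,0,0,0,0,-1,0,0,0,0,0,0,-1,0,0,0,0,0,0,-1])

```text
time_s: 5.97
eef_pos: [451.3, 158.3, 217.3]
ee_rot: [0.0, 0.996, 0.09, -0.001]
force: [-0.4, 0.1, -2.1]
grip_width: 0.268
```

```bash
python3 look.py w4
```

```text
5.9667 [451.32936509 158.26186608 217.34391323] [ 1.53489830e-04  9.95954465e-01  8.98541853e-02 -9.51442219e-04] [-0.36551214  0.1377469  -2.14607756] 0.2681167450626684 [ 0.09  0.22  1.65 -0.    1.27  1.48]
```

View pics/w4.png

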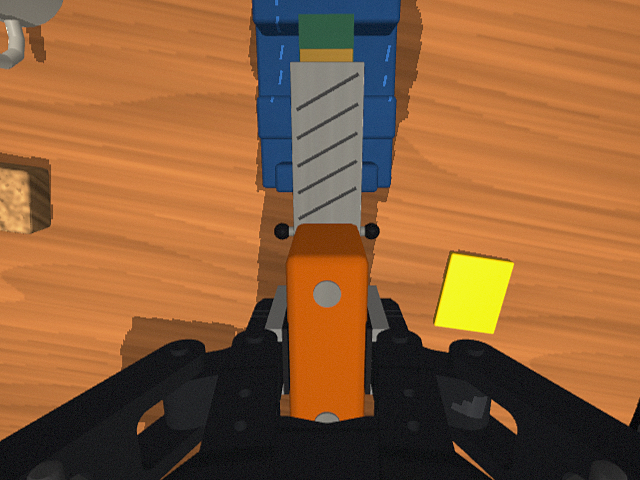

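Run:
```python
from h import *
import pickle
p=pickle.load(open('pics/w4.pkl','rb'));C=cam('wrist',p)
im=cv2.imread('pics/w4.png');hsv=cv2.cvtColor(im,cv2.COLOR_BGR2HSV);g=im.max(2)
K=[]
for x0,x1 in((272,293),(362,382)):
    q=np.argwhere(g[222:241,x0:x1]<60)[:,::-1]+[x0,222];K.append((q.min(0)+q.max(0)+1)/2);
print(K);W=ray(C,K,36);print('crank',W.round(1),W.mean(0),np.degrees(np.arctan2(*(W[0]-W[1])[1::-1])))
G=(hsv[...,0]>60)&(hsv[...,0]<90)&(hsv[...,1]>90);G[70:]=0;G[:,:280]=0;G[:,380:]=0
q=np.argwhere(G)[:,::-1];print('green',q.min(0),q.max(0))
for v in(18,30,44):
    r=np.where(G[v])[0];w=ray(C,[(r.min(),v),(r.max()+1,v)],91);print(v,r.min(),r.max(),w.round(1).tolist(),np.linalg.norm(w[1]-w[0]),np.degrees(np.arctan2(*(w[0]-w[1])[1::-1])),w.mean(0))
u=326
print('top far edge',ray(C,[(u,q.min(0)[1])],91))
Y=(hsv[...,0]>15)&(hsv[...,0]<28)&(hsv[...,1]>120)&(hsv[...,2]>150);
c=np.where(Y[:70,u])[0];print('brass rows',c.min(),c.max(),ray(C,[(u,c.min())],94),)
B=(hsv[...,0]>100)&(hsv[...,0]<125)&(hsv[...,1]>100);
for v in range(20,190,15):
    r=np.where(B[v,240:420])[0]+240; print(v,r.min(),r.max(),ray(C,[(r.min(),v),(r.max()+1,v)],15)[:,:2].round(1).tolist())
```

```text
[array([281.5, 231.5]), array([372., 231.])]
crank [[428.4 191.6  36. ]
 [442.3 117.5  36. ]] [435.37011034 154.55701744  36.        ] 100.6152195628154
green [298  14] [353  58]
18 298 353 [[577.1, 197.9, 91.0], [583.1, 164.7, 91.0]] 33.77915170793961 100.27747729546105 [580.11336637 181.27329742  91.        ]
30 299 353 [[570.7, 196.2, 91.0], [576.7, 163.4, 91.0]] 33.41637404940699 100.27800707895415 [573.70356404 179.80452585  91.        ]
44 299 353 [[563.0, 195.0, 91.0], [569.1, 161.8, 91.0]] 33.70134139388578 100.27863494842416 [566.0432528  178.41554098  91.        ]
top far edge [[582.24748426 181.65912088  91.        ]]
brass rows 49 60 [[562.71978698 178.11920956  94.        ]]
20 253 398 [[586.1, 240.0], [606.3, 128.7]]
35 256 396 [[576.0, 236.3], [595.7, 127.9]]
50 257 395 [[565.5, 234.1], [585.1, 126.2]]
65 258 394 [[554.8, 231.8], [574.2, 124.5]]
80 259 394 [[543.8, 229.6], [563.3, 122.0]]
95 259 393 [[532.5, 228.0], [552.1, 120.3]]
110 257 395 [[520.7, 228.1], [541.0, 116.1]]
125 258 394 [[509.1, 225.7], [529.3, 114.3]]
140 261 391 [[497.6, 221.6], [517.1, 114.0]]
155 262 391 [[485.6, 219.1], [505.1, 111.3]]
170 262 390 [[473.2, 217.4], [492.8, 109.4]]
185 263 389 [[460.6, 214.8], [480.1, 107.4]]
```

Vise yaw is 10.4°. Its middle is at (560.7, 177.8), and crank, post edge and base agree within 1 mm. The carried file is aligned to 0.1° and 0.6 mm sideways. Next: move to x = -38 and down to just above the highest possible contact.

carry_out(steps=[1.3,0,1,0,0,0,-1,1.5,0,2,0,0,0,-1,1.5,0,2,0,0,0,-1,1.5,0,2,0,0,0,-1,1.5,0.05,1.5,0,0,0,-1,0,0,0.8,0,0,0,-1,0,0,0.4,0,0,0,-1,0,0,0,0,0,0,-1,0,0,0,0,0,0,-1,0,0,0,0,0,0,-1], grip_force=110)

```text
time_s: 6.85
eef_pos: [523.5, 171.3, 122.3]
ee_rot: [-0.0, 0.996, 0.09, 0.001]
force: [-0.3, 0.1, -2.5]
grip_width: 0.27
```

```bash
cat > v.py <<'E'
from h import *
s=readout.sense();p=s['eef_pos'];a=np.radians(10.4);d=p-np.array([560.7,177.8,0])
q=s['ee_rot'];R=Ro.from_quat([q[1],q[2],q[3],q[0]]).as_matrix()
print('t',s['time_s'],'vise xyz',(d[0]*np.cos(a)+d[1]*np.sin(a)).round(2),(-d[0]*np.sin(a)+d[1]*np.cos(a)).round(2),p[2].round(2),'F',s['force'].round(2),'M',s['wrist_torque'].round(2),'yaw',np.degrees(np.arctan2(R[1,0],R[0,0])).round(2),'tilt',np.degrees(R[:2,2]).round(2))
E
python3 v.py
```

```text
t 6.85 vise xyz -37.71 0.36 122.35 F [-0.34  0.06 -2.54] M [ 0.01 -0.01  0.  ] yaw 10.29 tilt [0.09 0.01]
```

carry_out(steps=[0,0,0.3,0,0,0,-1,0,0,0.2,0,0,0,-1,0,0,0.1,0,0,0,-1,0,0,0,0,0,0,-1])

```text
time_s: 7.18
eef_pos: [523.3, 171.5, 115.1]
ee_rot: [0.0, 0.996, 0.09, -0.0]
force: [0.3, 0.5, -2.4]
grip_width: 0.264
```

carry_out(steps=[0,0,0.07,0,0,0,-1,0,0,0.07,0,0,0,-1,0,0,0.06,0,0,0,-1])

```text
time_s: 7.43
eef_pos: [523.5, 171.5, 113.3]
ee_rot: [0.0, 0.996, 0.09, 0.0]
force: [0.4, -0.4, -2.6]
grip_width: 0.266
```

carry_out(steps=[0,0,0.07,0,0,0,-1,0,0,0.07,0,0,0,-1,0,0,0.06,0,0,0,-1])

```text
time_s: 7.68
eef_pos: [523.5, 171.5, 111.2]
ee_rot: [0.0, 0.996, 0.09, -0.0]
force: [-0.3, 0.2, -3.0]
grip_width: 0.264
```

```bash
python3 v.py
python3 - <<'E'
from h import *
im=cams.capture('side')[:,:,::-1];cv2.imwrite('pics/s2.png',cv2.resize(im[110:260,230:410],None,fx=4,fy=4,interpolation=cv2.INTER_CUBIC))
E
```

```text
t 7.6833 vise xyz -37.75 0.51 111.22 F [-0.27  0.21 -3.02] M [-0.04  0.04  0.01] yaw 10.3 tilt [-0. -0.]
```

View pics/s2.png

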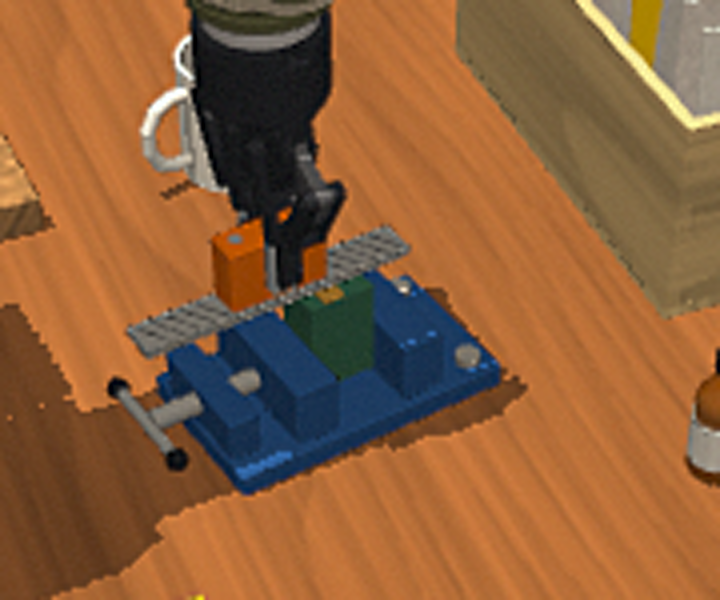

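The side view shows the file level over the post, about to touch. I'll keep descending and check the force as I go.

carry_out(steps=[0,0,0.05,0,0,0,-1,0,0,0.05,0,0,0,-1,0,0,0,0,0,0,-1])

```text
time_s: 7.98
eef_pos: [523.4, 171.5, 110.2]
ee_rot: [0.0, 0.996, 0.09, -0.0]
force: [-0.1, -0.5, -3.4]
grip_width: 0.265
```

carry_out(steps=[0,0,0.05,0,0,0,-1,0,0,0.05,0,0,0,-1,0,0,0,0,0,0,-1])

```text
time_s: 8.23
eef_pos: [523.4, 171.5, 109.2]
ee_rot: [0.0, 0.996, 0.09, -0.0]
force: [0.7, 1.0, -2.6]
grip_width: 0.263
```

carry_out(steps=[0,0,0.05,0,0,0,-1,0,0,0.05,0,0,0,-1,0,0,0,0,0,0,-1])

```text
time_s: 8.48
eef_pos: [523.4, 171.5, 108.2]
ee_rot: [-0.0, 0.996, 0.09, -0.0]
force: [1.1, 0.1, -2.0]
grip_width: 0.269
```

carry_out(steps=[0,0,0.05,0,0,0,-1,0,0,0.05,0,0,0,-1,0,0,0,0,0,0,-1])

```text
time_s: 8.73
eef_pos: [523.4, 171.5, 107.1]
ee_rot: [-0.0, 0.996, 0.09, -0.0]
force: [-0.2, -0.7, -2.4]
grip_width: 0.265
```

carry_out(steps=[0,0,0.05,0,0,0,-1,0,0,0.03,0,0,0,-1,0,0,0,0,0,0,-1])

```text
time_s: 8.98
eef_pos: [523.4, 171.5, 106.4]
ee_rot: [-0.0, 0.996, 0.09, -0.0]
force: [0.3, -0.2, -2.1]
grip_width: 0.266
```

carry_out(steps=[0,0,0.05,0,0,0,-1,0,0,0.05,0,0,0,-1,0,0,0,0,0,0,-1])

```text
time_s: 9.23
eef_pos: [523.4, 171.5, 105.4]
ee_rot: [-0.0, 0.996, 0.09, -0.0]
force: [-0.3, 0.3, -2.7]
grip_width: 0.265
```

carry_out(steps=[0,0,0.05,0,0,0,-1,0,0,0.03,0,0,0,-1,0,0,0,0,0,0,-1])

```text
time_s: 9.48
eef_pos: [523.4, 171.5, 104.6]
ee_rot: [-0.0, 0.996, 0.09, -0.0]
force: [0.1, -0.2, -2.5]
grip_width: 0.267
```

```bash
python3 v.py
```

```text
t 9.4833 vise xyz -37.8 0.51 104.61 F [ 0.13 -0.23 -2.49] M [-0.04 -0.    0.01] yaw 10.3 tilt [-0.01 -0.  ]
```

carry_out(steps=[0,0,0.05,0,0,0,-1,0,0,0.03,0,0,0,-1,0,0,0,0,0,0,-1])

```text
time_s: 9.73
eef_pos: [523.6, 171.5, 104.1]
ee_rot: [0.0, 0.996, 0.09, 0.0]
force: [-0.8, -0.1, 0.3]
grip_width: 0.263
```

carry_out(steps=[0,0,0.05,0,0,0,-1,0,0,0.03,0,0,0,-1,0,0,0,0,0,0,-1])

```text
time_s: 9.98
eef_pos: [523.7, 171.5, 103.4]
ee_rot: [-0.0, 0.996, 0.09, 0.0]
force: [-1.1, -0.7, 2.4]
grip_width: 0.267
```

```bash
python3 v.py
```

```text
t 9.9833 vise xyz -37.57 0.51 103.45 F [-1.07 -0.68  2.38] M [-0.    0.15  0.01] yaw 10.3 tilt [0.04 0.  ]
```

Contact at TCP z ≈ 104.3, now about 5 N. Press a bit more.

carry_out(steps=[0,0,0.05,0,0,0,-1,0,0,0.04,0,0,0,-1,0,0,0,0,0,0,-1])

```text
time_s: 10.23
eef_pos: [523.8, 171.5, 102.8]
ee_rot: [-0.0, 0.996, 0.09, 0.001]
force: [-2.3, -0.8, 6.6]
grip_width: 0.264
```

```bash
python3 v.py
```

```text
t 10.2333 vise xyz -37.39 0.49 102.78 F [-2.26 -0.77  6.57] M [-0.    0.11 -0.03] yaw 10.3 tilt [0.07 0.01]
```

About 9 N of contact. Begin the stroke, watching the force.

carry_out(steps=[0.1,0,0,0,0,0,-1,0.2,0,0,0,0,0,-1,0.2,0,0,0,0,0,-1,0.2,0,0,0,0,0,-1,0.2,0,0,0,0,0,-1,0.2,0,0,0,0,0,-1])

```text
time_s: 10.73
eef_pos: [533.7, 173.4, 102.6]
ee_rot: [0.0, 0.996, 0.09, -0.001]
force: [-6.4, -1.5, 8.0]
grip_width: 0.265
```

```bash
python3 v.py
```

```text
t 10.7333 vise xyz -27.31 0.58 102.56 F [-6.39 -1.5   7.96] M [-0.15  0.93 -0.01] yaw 10.31 tilt [-0.09 -0.02]
```

carry_out(steps=[0.2,0,0,0,0,0,-1,0.2,0,0,0,0,0,-1,0.2,0,0,0,0,0,-1,0.2,0,0,0,0,0,-1,0.2,0,0,0,0,0,-1,0.2,0,0,0,0,0,-1])

```text
time_s: 11.23
eef_pos: [545.5, 175.6, 102.5]
ee_rot: [0.0, 0.996, 0.09, -0.001]
force: [-5.8, -1.3, 7.3]
grip_width: 0.266
```

```bash
python3 v.py
```

```text
t 11.2333 vise xyz -15.3 0.55 102.51 F [-5.85 -1.28  7.27] M [-0.19  1.03 -0.  ] yaw 10.31 tilt [-0.1  -0.02]
```

carry_out(steps=[0.2,0,0.01,0,0,0,-1,0.2,0,0.01,0,0,0,-1,0.2,0,0.01,0,0,0,-1,0.2,0,0,0,0,0,-1,0.2,0,0,0,0,0,-1,0.2,0,0,0,0,0,-1,0.2,0,0,0,0,0,-1,0.2,0,0,0,0,0,-1])

```text
time_s: 11.9
eef_pos: [561.2, 178.4, 102.2]
ee_rot: [0.0, 0.996, 0.09, -0.001]
force: [-6.8, -0.4, 6.8]
grip_width: 0.268
```

```bash
python3 v.py
```

```text
t 11.9 vise xyz 0.61 0.54 102.21 F [-6.78 -0.37  6.76] M [-0.22  1.13  0.01] yaw 10.31 tilt [-0.11 -0.02]
```

carry_out(steps=[0.2,0,0.02,0,0,0,-1,0.2,0,0.01,0,0,0,-1,0.2,0,0.01,0,0,0,-1,0.2,0,0,0,0,0,-1,0.2,0,0,0,0,0,-1,0.2,0,0,0,0,0,-1,0.2,0,0,0,0,0,-1,0.2,0,0,0,0,0,-1])

```text
time_s: 12.57
eef_pos: [576.9, 181.3, 101.8]
ee_rot: [0.0, 0.996, 0.09, -0.001]
force: [-5.9, -1.0, 7.5]
grip_width: 0.264
```

```bash
python3 v.py
```

```text
t 12.5667 vise xyz 16.54 0.52 101.81 F [-5.94 -1.04  7.53] M [-0.23  1.23  0.02] yaw 10.31 tilt [-0.13 -0.02]
```

carry_out(steps=[0.2,0,0.01,0,0,0,-1,0.2,0,0.01,0,0,0,-1,0.2,0,0.01,0,0,0,-1,0.2,0,0,0,0,0,-1,0.2,0,0,0,0,0,-1,0.2,0,0,0,0,0,-1,0.2,0,0,0,0,0,-1,0.2,0,0,0,0,0,-1,0.2,0,0,0,0,0,-1])

```text
time_s: 13.32
eef_pos: [594.5, 184.5, 101.5]
ee_rot: [0.0, 0.996, 0.09, -0.001]
force: [-6.0, -0.5, 6.9]
grip_width: 0.266
```

```bash
python3 v.py
```

```text
t 13.3167 vise xyz 34.49 0.51 101.46 F [-5.99 -0.48  6.94] M [-0.21  1.39 -0.05] yaw 10.31 tilt [-0.14 -0.02]
```

carry_out(steps=[0,0,-0.2,0,0,0,-1,0,0,-0.5,0,0,0,-1,0,0,-0.5,0,0,0,-1,0,0,0,0,0,0,-1,0,0,0,0,0,0,-1])

```text
time_s: 13.73
eef_pos: [595.4, 184.5, 113.3]
ee_rot: [-0.0, 0.996, 0.09, 0.0]
force: [-0.4, 0.0, -2.3]
grip_width: 0.269
```

```bash
python3 v.py;  python3 - <<'E'
from h import *
im=cams.capture('side')[:,:,::-1];cv2.imwrite('pics/s3.png',cv2.resize(im[130:250,250:390],None,fx=5,fy=5,interpolation=cv2.INTER_CUBIC))
E
```

```text
t 13.7333 vise xyz 35.39 0.36 113.34 F [-0.42  0.01 -2.29] M [ 0.01  0.03 -0.01] yaw 10.29 tilt [0.04 0.01]
```

View pics/s3.png

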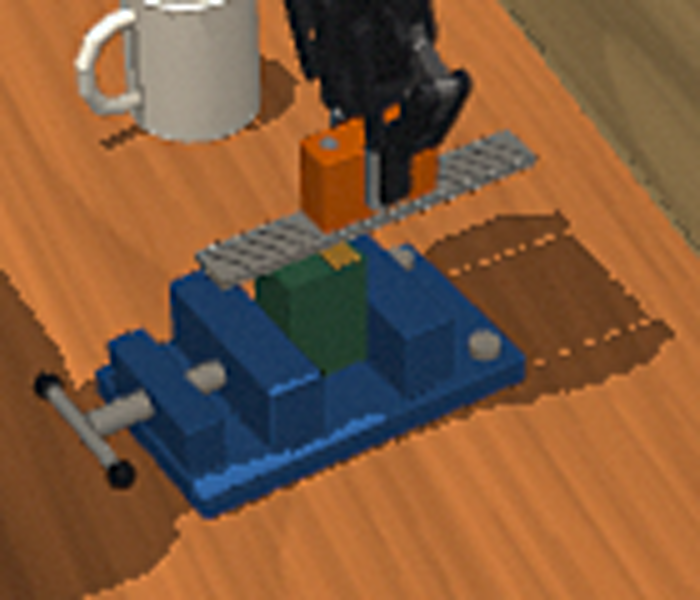

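First stroke done at a steady ~10 N. The side view shows the burr well forward, with the file still level. Returning lifted.

carry_out(steps=[-1,0,0,0,0,0,-1,-2,0,0,0,0,0,-1,-2,0,0,0,0,0,-1,-1.5,0,0,0,0,0,-1,-0.8,0,0,0,0,0,-1,0,0,0.4,0,0,0,-1,0,0,0.4,0,0,0,-1,0,0,0.15,0,0,0,-1,0,0,0,0,0,0,-1,0,0,0,0,0,0,-1])

```text
time_s: 14.62
eef_pos: [523.8, 171.5, 103.4]
ee_rot: [0.0, 0.996, 0.09, -0.0]
force: [-0.7, 0.1, -2.4]
grip_width: 0.264
```

```bash
python3 v.py
```

```text
t 14.6167 vise xyz -37.4 0.47 103.43 F [-0.69  0.07 -2.38] M [ 0.03  0.07 -0.02] yaw 10.3 tilt [-0.01 -0.  ]
```

carry_out(steps=[0,0,0.05,0,0,0,-1,0,0,0.05,0,0,0,-1,0,0,0.03,0,0,0,-1,0,0,0,0,0,0,-1])

```text
time_s: 14.95
eef_pos: [523.8, 171.5, 102.7]
ee_rot: [0.0, 0.996, 0.09, 0.0]
force: [-0.3, -0.1, 0.5]
grip_width: 0.268
```

```bash
python3 v.py
```

```text
t 14.95 vise xyz -37.43 0.49 102.7 F [-0.33 -0.12  0.48] M [ 0.02 -0.13 -0.  ] yaw 10.3 tilt [0.05 0.  ]
```

carry_out(steps=[0,0,0.05,0,0,0,-1,0,0,0.05,0,0,0,-1,0,0,0.02,0,0,0,-1,0,0,0,0,0,0,-1])

```text
time_s: 15.28
eef_pos: [523.9, 171.5, 101.8]
ee_rot: [-0.0, 0.996, 0.09, 0.001]
force: [-1.5, 0.3, 5.9]
grip_width: 0.266
```

```bash
python3 v.py
```

```text
t 15.2833 vise xyz -37.33 0.49 101.77 F [-1.54  0.25  5.91] M [ 0.02 -0.21  0.03] yaw 10.3 tilt [0.08 0.01]
```

carry_out(steps=[0.1,0,0.02,0,0,0,-1,0.2,0,0.01,0,0,0,-1,0.2,0,0,0,0,0,-1,0.2,0,0,0,0,0,-1,0.2,0,0,0,0,0,-1,0.2,0,0,0,0,0,-1,0.2,0,0,0,0,0,-1])

```text
time_s: 15.87
eef_pos: [535.5, 173.8, 101.3]
ee_rot: [0.0, 0.996, 0.09, -0.001]
force: [-6.5, -1.8, 7.4]
grip_width: 0.266
```

```bash
python3 v.py
```

```text
t 15.8667 vise xyz -25.47 0.61 101.27 F [-6.54 -1.82  7.39] M [-0.18  0.88  0.02] yaw 10.31 tilt [-0.11 -0.02]
```

carry_out(steps=[0.2,0,0.01,0,0,0,-1,0.2,0,0,0,0,0,-1,0.2,0,0.01,0,0,0,-1,0.2,0,0,0,0,0,-1,0.2,0,0.01,0,0,0,-1,0.2,0,0,0,0,0,-1,0.2,0,0,0,0,0,-1,0.2,0,0,0,0,0,-1,0.2,0,0,0,0,0,-1,0.2,0,0,0,0,0,-1])

```text
time_s: 16.7
eef_pos: [555.1, 177.4, 101.0]
ee_rot: [0.0, 0.996, 0.09, -0.001]
force: [-7.3, -0.7, 8.6]
grip_width: 0.267
```

```bash
python3 v.py
```

```text
t 16.7 vise xyz -5.6 0.61 101.03 F [-7.3  -0.73  8.62] M [-0.2   1.1  -0.04] yaw 10.32 tilt [-0.14 -0.02]
```

carry_out(steps=[0.2,0,0.01,0,0,0,-1,0.2,0,0,0,0,0,-1,0.2,0,0,0,0,0,-1,0.2,0,0,0,0,0,-1,0.2,0,0,0,0,0,-1,0.2,0,0,0,0,0,-1,0.2,0,0,0,0,0,-1,0.2,0,0,0,0,0,-1,0.2,0,0,0,0,0,-1,0.2,0,0,0,0,0,-1])

```text
time_s: 17.53
eef_pos: [574.6, 180.9, 100.9]
ee_rot: [0.0, 0.996, 0.09, -0.001]
force: [-7.7, -1.3, 10.1]
grip_width: 0.267
```

```bash
python3 v.py
```

```text
t 17.5333 vise xyz 14.27 0.56 100.93 F [-7.68 -1.27 10.13] M [-0.26  1.37  0.05] yaw 10.32 tilt [-0.17 -0.03]
```

carry_out(steps=[0.2,0,-0.01,0,0,0,-1,0.2,0,-0.01,0,0,0,-1,0.2,0,-0.01,0,0,0,-1,0.2,0,0,0,0,0,-1,0.2,0,0,0,0,0,-1,0.2,0,0,0,0,0,-1,0.2,0,0,0,0,0,-1,0.2,0,0,0,0,0,-1,0.2,0,0,0,0,0,-1,0.2,0,0,0,0,0,-1])

```text
time_s: 18.37
eef_pos: [594.3, 184.5, 101.1]
ee_rot: [0.0, 0.996, 0.09, -0.002]
force: [-5.8, -1.7, 7.8]
grip_width: 0.268
```

```bash
python3 v.py
```

```text
t 18.3667 vise xyz 34.22 0.55 101.06 F [-5.76 -1.73  7.8 ] M [-0.29  1.39 -0.  ] yaw 10.31 tilt [-0.18 -0.03]
```

carry_out(steps=[0,0,-0.2,0,0,0,-1,0,0,-0.5,0,0,0,-1,0,0,-0.5,0,0,0,-1,0,0,0,0,0,0,-1,-1,0,0,0,0,0,-1,-2,0,0,0,0,0,-1,-2,0,0,0,0,0,-1,-1.5,0,0,0,0,0,-1,-0.8,0,0,0,0,0,-1,0,0,0.4,0,0,0,-1,0,0,0.4,0,0,0,-1,0,0,0.15,0,0,0,-1,0,0,0,0,0,0,-1,0,0,0,0,0,0,-1])

```text
time_s: 19.53
eef_pos: [523.9, 171.5, 103.1]
ee_rot: [0.0, 0.996, 0.09, -0.0]
force: [-0.4, -0.2, -1.4]
grip_width: 0.269
```

```bash
python3 v.py
```

```text
t 19.5333 vise xyz -37.38 0.44 103.1 F [-0.37 -0.25 -1.37] M [-0.01  0.03 -0.  ] yaw 10.3 tilt [-0.01 -0.  ]
```

carry_out(steps=[0,0,0.05,0,0,0,-1,0,0,0.05,0,0,0,-1,0,0,0.05,0,0,0,-1,0,0,0,0,0,0,-1])

```text
time_s: 19.87
eef_pos: [523.9, 171.5, 102.2]
ee_rot: [-0.0, 0.996, 0.09, 0.001]
force: [0.4, -1.1, 3.0]
grip_width: 0.265
```

```bash
python3 v.py
```

```text
t 19.8667 vise xyz -37.38 0.48 102.16 F [ 0.39 -1.06  3.  ] M [-0.01 -0.18 -0.01] yaw 10.3 tilt [0.06 0.01]
```

carry_out(steps=[0,0,0.05,0,0,0,-1,0,0,0.03,0,0,0,-1,0,0,0,0,0,0,-1,0.1,0,0,0,0,0,-1,0.2,0,0,0,0,0,-1,0.2,0,0,0,0,0,-1,0.2,0,0,0,0,0,-1,0.2,0,0,0,0,0,-1])

```text
time_s: 20.53
eef_pos: [531.6, 173.1, 101.3]
ee_rot: [0.0, 0.996, 0.09, -0.001]
force: [-6.2, -1.1, 7.4]
grip_width: 0.261
```

```bash
python3 v.py
```

```text
t 20.5333 vise xyz -29.42 0.63 101.26 F [-6.2  -1.14  7.45] M [-0.19  0.8  -0.02] yaw 10.31 tilt [-0.11 -0.02]
```

carry_out(steps=[0.2,0,0,0,0,0,-1,0.2,0,0,0,0,0,-1,0.2,0,0,0,0,0,-1,0.2,0,0,0,0,0,-1,0.2,0,0,0,0,0,-1,0.2,0,0,0,0,0,-1,0.2,0,0,0,0,0,-1,0.2,0,0,0,0,0,-1,0.2,0,0,0,0,0,-1,0.2,0,0,0,0,0,-1])

```text
time_s: 21.37
eef_pos: [551.2, 176.7, 101.3]
ee_rot: [0.0, 0.996, 0.09, -0.001]
force: [-6.0, -1.5, 8.0]
grip_width: 0.267
```

```bash
python3 v.py
```

```text
t 21.3667 vise xyz -9.52 0.6 101.28 F [-5.97 -1.48  8.04] M [-0.17  0.95  0.06] yaw 10.31 tilt [-0.13 -0.02]
```

carry_out(steps=[0.2,0,0,0,0,0,-1,0.2,0,0,0,0,0,-1,0.2,0,0,0,0,0,-1,0.2,0,0,0,0,0,-1,0.2,0,0,0,0,0,-1,0.2,0,0,0,0,0,-1,0.2,0,0,0,0,0,-1,0.2,0,0,0,0,0,-1,0.2,0,0,0,0,0,-1,0.2,0,0,0,0,0,-1])

```text
time_s: 22.2
eef_pos: [570.8, 180.2, 101.2]
ee_rot: [0.0, 0.996, 0.09, -0.001]
force: [-5.9, -2.1, 8.4]
grip_width: 0.271
```

```bash
python3 v.py
```

```text
t 22.2 vise xyz 10.33 0.57 101.2 F [-5.9  -2.11  8.44] M [-0.19  1.19 -0.01] yaw 10.31 tilt [-0.16 -0.02]
```

carry_out(steps=[0.2,0,0,0,0,0,-1,0.2,0,0,0,0,0,-1,0.2,0,0,0,0,0,-1,0.2,0,0,0,0,0,-1,0.2,0,0,0,0,0,-1,0.2,0,0,0,0,0,-1,0.2,0,0,0,0,0,-1,0.2,0,0,0,0,0,-1,0.2,0,0,0,0,0,-1,0.2,0,0,0,0,0,-1,0.2,0,0,0,0,0,-1,0.2,0,0,0,0,0,-1])

```text
time_s: 23.2
eef_pos: [594.3, 184.5, 101.1]
ee_rot: [0.0, 0.996, 0.09, -0.002]
force: [-6.2, -1.1, 6.9]
grip_width: 0.265
```

```bash
python3 v.py
```

```text
t 23.2 vise xyz 34.26 0.51 101.14 F [-6.23 -1.13  6.85] M [-0.21  1.3   0.03] yaw 10.31 tilt [-0.18 -0.03]
```

Third stroke done. Height and force stayed constant, which suggests the burr is at its stop. Lift clear and check from behind.

carry_out(steps=[0,0,-0.2,0,0,0,-1,0,0,-0.8,0,0,0,-1,0,0,-2,0,0,0,-1,0,0,-3,0,0,0,-1,0,0,-3,0,0,0,-1,-1,0,-2.5,0,0,0,-1,-2.5,0,0,0,0,0,-1,-2.5,0,0,0,0,0,-1,-2.5,0,0,0,0,0,-1,-2.5,0,0,0,0,0,-1,-2,0,0,0,0,0,-1,-1.5,0,0,0,0,0,-1,0,0,0,0,0,0,-1,0,0,0,0,0,0,-1,0,0,0,0,0,0,-1])

```text
time_s: 24.45
eef_pos: [453.1, 158.7, 216.1]
ee_rot: [-0.0, 0.996, 0.09, 0.0]
force: [-0.6, -0.6, -2.2]
grip_width: 0.265
```

```bash
python3 look.py w5; python3 v.py
python3 - <<'E'
from h import *
import pickle
C=cam('wrist',pickle.load(open('pics/w5.pkl','rb')))
im=cv2.imread('pics/w5.png');hsv=cv2.cvtColor(im,cv2.COLOR_BGR2HSV)
for u in(310,326,340):
    print(u,[(v,hsv[v,u].tolist()) for v in range(8,70,3)])
cv2.imwrite('pics/w5c.png',cv2.resize(im[0:120,230:430],None,fx=4,fy=4,interpolation=cv2.INTER_CUBIC))
im=cams.capture('side')[:,:,::-1];cv2.imwrite('pics/s4.png',cv2.resize(im[165:235,250:360],None,fx=7,fy=7,interpolation=cv2.INTER_CUBIC))
im=cams.capture('scene')[:,:,::-1];cv2.imwrite('pics/sc4.png',cv2.resize(im[195:285,340:430],None,fx=6,fy=6,interpolation=cv2.INTER_CUBIC))
E
```

```text
24.45 [453.14159977 158.65671321 216.12150025] [-2.24458131e-05  9.95968484e-01  8.97034679e-02  2.55651343e-04] [-0.5852606  -0.64314757 -2.21914733] 0.2654303649853545 [0.09 0.23 1.65 0.   1.26 1.48]
t 24.5 vise xyz -109.16 0.58 216.0 F [-0.11  0.22 -2.78] M [0.01 0.03 0.05] yaw 10.29 tilt [0.01 0.  ]
310 [(8, [108, 169, 118]), (11, [107, 189, 116]), (14, [20, 194, 167]), (17, [20, 182, 153]), (20, [19, 177, 164]), (23, [19, 172, 163]), (26, [19, 178, 163]), (29, [19, 175, 159]), (32, [19, 180, 157]), (35, [19, 171, 164]), (38, [19, 173, 165]), (41, [19, 188, 145]), (44, [76, 132, 89]), (47, [73, 115, 91]), (50, [73, 114, 96]), (53, [73, 112, 93]), (56, [73, 122, 90]), (59, [75, 119, 90]), (62, [30, 13, 120]), (65, [18, 18, 141]), (68, [25, 22, 138])]
326 [(8, [107, 180, 119]), (11, [107, 184, 119]), (14, [20, 190, 172]), (17, [18, 171, 143]), (20, [19, 177, 166]), (23, [19, 173, 164]), (26, [19, 179, 168]), (29, [20, 175, 163]), (32, [20, 179, 160]), (35, [19, 176, 161]), (38, [19, 179, 165]), (41, [18, 183, 146]), (44, [74, 117, 96]), (47, [70, 114, 96]), (50, [74, 123, 91]), (53, [73, 109, 94]), (56, [74, 125, 94]), (59, [72, 115, 93]), (62, [26, 18, 116]), (65, [24, 18, 138]), (68, [19, 20, 138])]
340 [(8, [107, 175, 118]), (11, [106, 196, 117]), (14, [19, 193, 174]), (17, [19, 178, 145]), (20, [19, 177, 170]), (23, [19, 174, 167]), (26, [19, 173, 171]), (29, [19, 177, 166]), (32, [20, 181, 162]), (35, [19, 181, 166]), (38, [19, 180, 167]), (41, [19, 191, 143]), (44, [73, 116, 97]), (47, [73, 110, 95]), (50, [73, 120, 91]), (53, [74, 115, 91]), (56, [75, 122, 92]), (59, [74, 112, 93]), (62, [27, 19, 118]), (65, [22, 20, 138]), (68, [25, 24, 138])]
```

View pics/w5c.png

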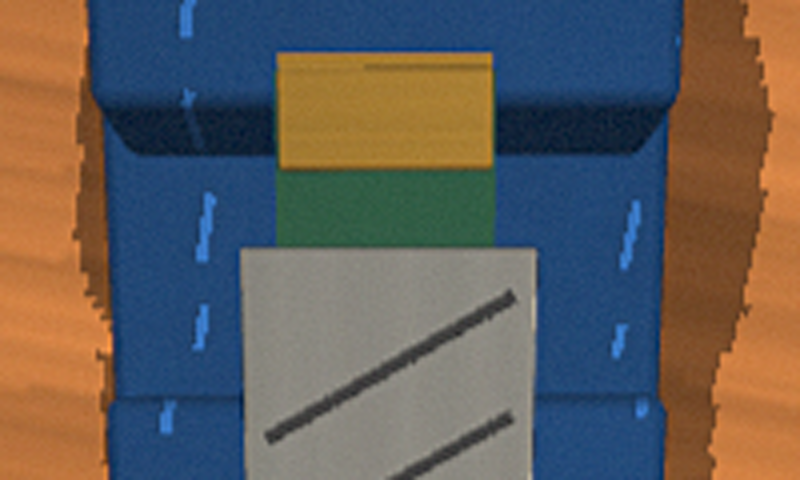

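View pics/s4.png

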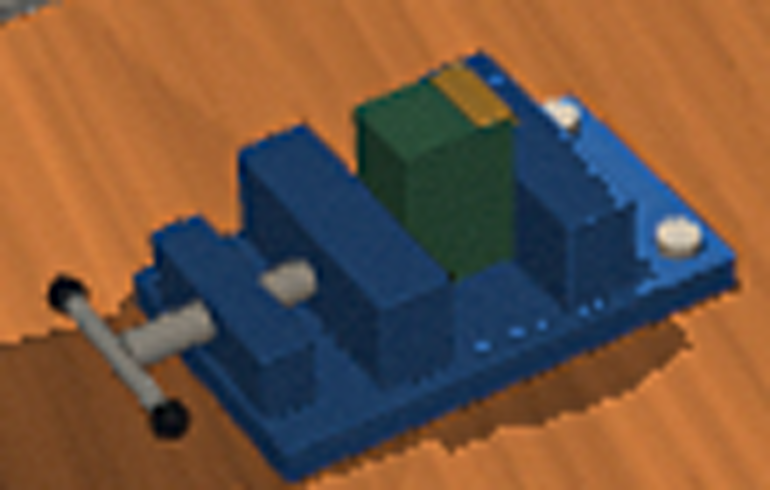

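View pics/sc4.png

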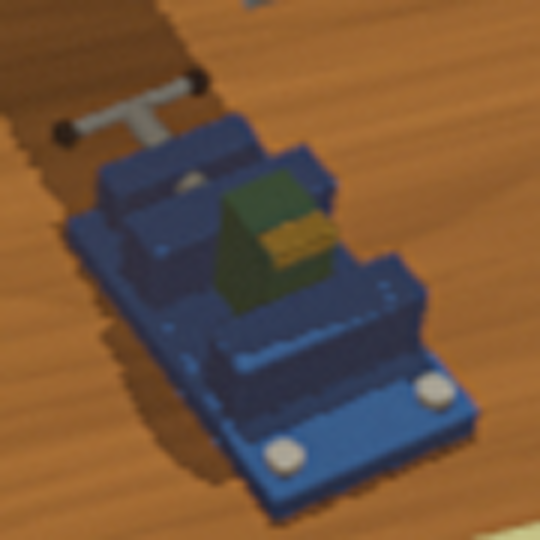

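Run:
```python
from h import *
import pickle
C=cam('wrist',pickle.load(open('pics/w5.pkl','rb')))
a=np.radians(10.4)
for v,z in((42.8,89),(42.8,88),(13,88.5),(13,87)):
    d=ray(C,[(326,v)],z)[0]-[560.7,177.8,0];print(v,z,d[0]*np.cos(a)+d[1]*np.sin(a))
```

```text
42.8 89 8.39796424522946
42.8 88 8.583536823988545
13 88.5 24.986789171166077
13 87 25.35661415798369
```

The burr's rear edge is at vise x = 8.4, i.e. a joint value of about 0.024, and no green shows in front of it in any view, so it is at the stop. The blade's position in the gripper is unchanged (front edge at row 62 before and after). Taking the file back to the tray.

carry_out(steps=[0.1,1.6,0,0,0,0,-1,0.3,3,0,0,0,0,-1,0.3,3,0,0,0,0,-1,0.3,3,0,0,0,0,-1,0.3,3,0,0,0,0,-1,0.3,3,0,0,0,0,-1,0.3,3,0,0,0,0,-1,0.3,3,0,0,0,0,-1,0.3,3,0,0,0,0,-1,0.3,3,0,0,0,0,-1,0.3,3,0,0,0,0,-1,0.3,3,0,0,0,0,-1,0.3,3,0,0,0,0,-1,0.3,1.6,0,0,0,0,-1,0,0,0,0,0,-0.8,-1,0,0,0,0,0,-0.86,-1,0,0,0,0,0,0,-1,0,0,0,0,0,0,-1])

```text
time_s: 26.1
eef_pos: [562.2, -220.0, 215.6]
ee_rot: [-0.0, 0.987, 0.161, -0.0]
force: [-0.4, -0.2, -2.1]
grip_width: 0.264
```

```bash
python3 v.py;python3 look.py w6
```

```text
t 26.1 vise xyz -70.32 -391.5 215.58 F [-0.39 -0.21 -2.14] M [-0.01 -0.04 -0.03] yaw 18.48 tilt [-0.03  0.02]
26.1 [ 562.21104231 -219.9610038   215.57985609] [-2.06777724e-04  9.87029024e-01  1.60541628e-01 -2.19721171e-04] [-0.39037468 -0.21407858 -2.13832082] 0.2637165643089541 [-0.57  0.5   1.27  0.    1.38  0.68]
```

View pics/w6.png

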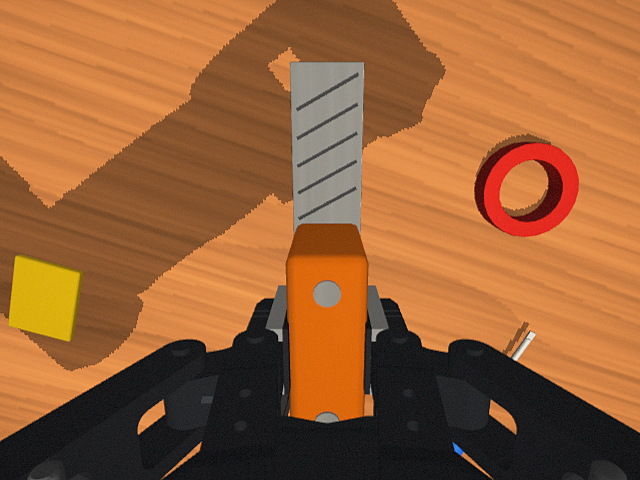

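Tray is hidden under the file, as expected. Shift 2.5 mm back and descend to check the fit.

carry_out(steps=[-0.25,-0.08,1,0,0,0,-1,0,0,2.5,0,0,0,-1,0,0,2.5,0,0,0,-1,0,0,2.5,0,0,0,-1,0,0,2.5,0,0,0,-1,0,0,2.5,0,0,0,-1,0,0,2,0,0,0,-1,0,0,1,0,0,0,-1,0,0,0,0,0,0,-1,0,0,0,0,0,0,-1])

```text
time_s: 26.98
eef_pos: [559.8, -220.1, 51.6]
ee_rot: [0.0, 0.987, 0.161, 0.0]
force: [-0.2, 0.0, -1.7]
grip_width: 0.266
```

```bash
python3 look.py w7
python3 - <<'E'
from h import *
im=cams.capture('side')[:,:,::-1];cv2.imwrite('pics/s5.png',cv2.resize(im[230:390,310:450],None,fx=4,fy=4,interpolation=cv2.INTER_CUBIC))
E
```

```text
26.9833 [ 559.82194696 -220.07926771   51.625677  ] [2.42405796e-04 9.86902642e-01 1.61316655e-01 2.31046592e-04] [-0.17868023  0.02537868 -1.68131325] 0.265634562475713 [-0.57  0.66  1.45 -0.    1.02  0.68]
```

View pics/w7.png

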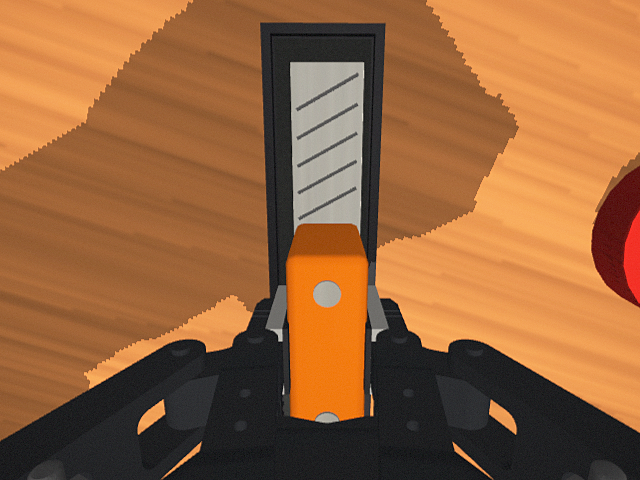

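View pics/s5.png

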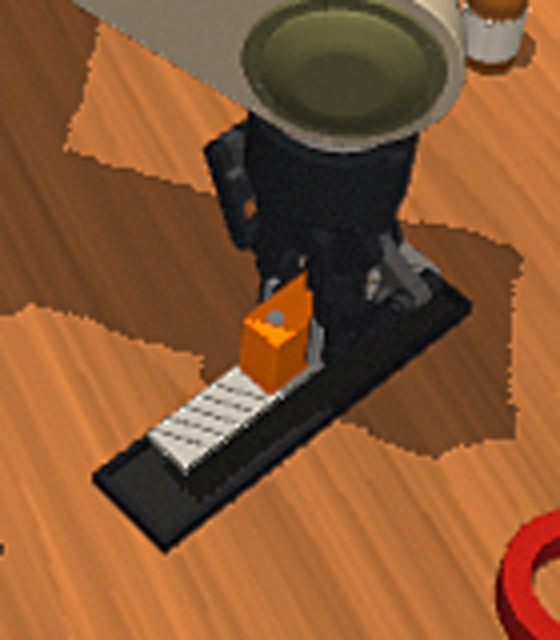

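The file is centred and parallel over the tray (blade centre u 327, tray centre u 323). Lower in steps.

carry_out(steps=[0,0,1.2,0,0,0,-1,0,0,1.2,0,0,0,-1,0,0,0.5,0,0,0,-1,0,0,0.2,0,0,0,-1,0,0,0,0,0,0,-1,0,0,0,0,0,0,-1])

```text
time_s: 27.58
eef_pos: [559.6, -220.0, 20.0]
ee_rot: [0.0, 0.987, 0.162, 0.0]
force: [0.6, 0.6, -2.6]
grip_width: 0.266
```

carry_out(steps=[0,0,0.1,0,0,0,-1,0,0,0.1,0,0,0,-1,0,0,0,0,0,0,-1,0,0,0,0,0,0,-1])

```text
time_s: 27.92
eef_pos: [559.7, -220.1, 18.6]
ee_rot: [0.0, 0.987, 0.162, 0.0]
force: [-1.1, 0.1, 3.1]
grip_width: 0.265
```

Seated on the floor. Release and withdraw.

carry_out(steps=[0,0,0,0,0,0,-0.2,0,0,0,0,0,0,0,0,0,0,0,0,0,0.2,0,0,0,0,0,0,0.2,0,0,0,0,0,0,0.2,0,0,0,0,0,0,0.2,0,0,-1,0,0,0,0.2,0,0,-2.5,0,0,0,0.2,0,0,-3,0,0,0,0.2,0,0,-3,0,0,0,0.2,0,0,-3,0,0,0,0.2,-2,0,-3,0,0,0,0.2,-3,0,-2,0,0,0,0.2,-3,0,-2,0,0,0,0.2,0,0,0,0,0,0,0.2,0,0,0,0,0,0,0.2,0,0,0,0,0,0,0.2])

```text
time_s: 29.33
eef_pos: [483.8, -245.3, 213.1]
ee_rot: [-0.0, 0.987, 0.162, 0.0]
force: [-0.5, 1.0, -0.0]
grip_width: 0.601
```

```bash
python3 look.py w8
python3 - <<'E'
from h import *
im=cams.capture('side')[:,:,::-1];cv2.imwrite('pics/s6.png',im)
E
```

```text
29.3333 [ 483.76891416 -245.27592384  213.06721665] [-5.26729133e-05  9.86870648e-01  1.61512576e-01  9.33541356e-05] [-0.46450241  1.0136987  -0.00714939] 0.6014537481229414 [-0.69  0.37  1.47  0.    1.3   0.56]
```

View pics/w8.png

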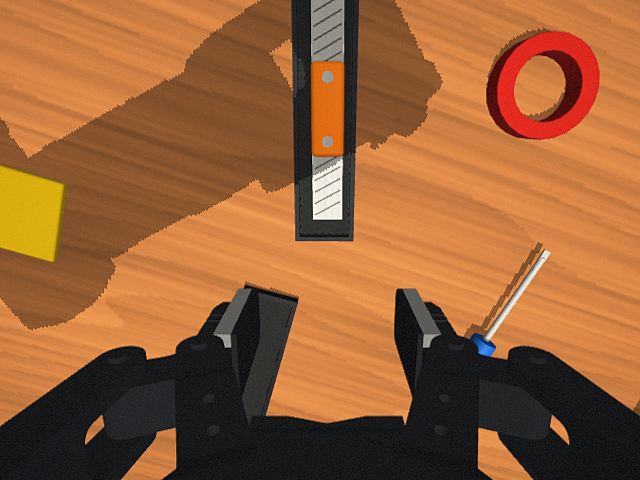

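View pics/s6.png

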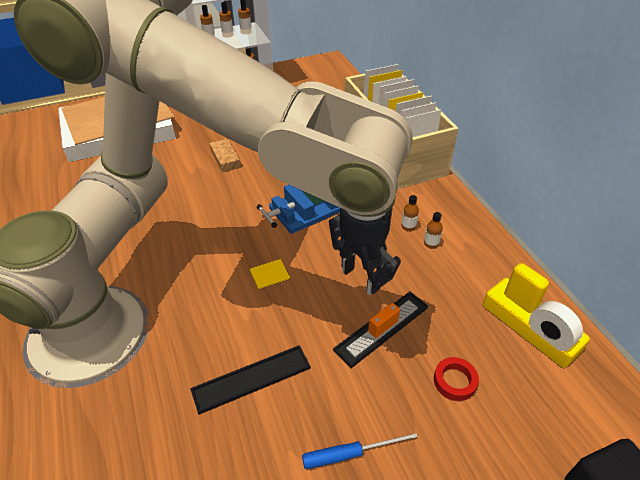

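The file lies flat and lengthwise in its tray: blade centre u 327, tray centre u 325, about 2 mm apart. The fingers are clear and the bystanders are where they were.

```bash
python3 -c "
from rig import finish_job;print(finish_job())"
```

```text
the job is handed in; nothing more can be done
None
```

I filed the burr with three full strokes and laid the file flat in its own tray again. I handed the job in with the robot clock at about 29 s of the 72 s allowed. The hand-in gave no verdict.

- **Strokes:** each ran forward from about x = -37 to +34 mm in the vise frame, level and within 1 mm of the centre line. Contact was 8 to 13 N at every reading, and the file was lifted clear on both returns.
- **Burr:** its rear edge measured at vise x = 8.4 mm, which puts the joint at about 0.024 m, the stop. No green post showed in front of it in the wrist, side or scene view. The wrist view put its front edge at 25 mm where 22 mm was expected. I did not resolve that difference; it is a little more than the 2 mm calibration error.
- **File:** it was centred to about 2 mm sideways and parallel in the tray, with gaps at the end I could see. The fingers were open and well clear.
- **Bystanders:** those in the last side and wrist pictures were where they started. The mug was hidden behind the arm in the last side picture, but the arm never went near it.
- **Correction on the way:** the first grasp approach was about 6 mm off sideways, which I put right before closing the fingers.

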